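# Unstack the edger's dressing kit into its beds

### The arm

A 7-joint arm with a two-finger parallel gripper is mounted at the origin on a cart in front of the work surface, level with it; the furniture and walls round the work are solid. World frame = base frame: x ahead of the robot, y to its left, z up, the work surface at z = 0. Lengths are in m, angles in rad, forces in N, time in s.
With the tool pointing down it reaches from about 0.4 to 0.85 m from the base axis. Payload 4.4 kg.
Tool frame: the origin (TCP) lies midway between the tips of the shut fingers; the grasp point (between the pads) lies 19 mm behind it; z points along the fingers, y is the line along which they close (so a half turn about z gives the same grasp; the last joint's range is limited). The gripper opens to 94 mm and grips with 3 to 60 N. Pads are 16 mm wide; open, the fingers measure 119 mm over their backs; the gripper's body (75 mm by 177 mm) begins 78 mm behind the grasp point.
Start: joints at [1.051, 0.628, 0.038, 1.517, -0.027, 0.996, -0.02], TCP at [0.285, -0.584, 0.205] pointing down, gripper open.
Joint ranges: [-3.06, 3.06], [-0.37, 2.12], [-1.25, 1.32], [0.18, 2.47], [-1.1, 4.24], [0.23, 1.98], [-2.94, 2.94]. Speed limits (rad/s): [2.57, 2.57, 3.14, 3.14, 3.14, 3.14, 3.14].

### API

Orientations are given as a unit quaternion [x, y, z, w].
In Python, from rig import env gives the robot as it stands.
- The arm moves only by the tool play_rows, never from a script. Its argument "increments" is a list of rows, each a list of 7 numbers: the opening, from 0 (shut) to 1 (fully open), then the shift along the tool's x, y, z in units of 40 mm (1.0 is 40 mm), then the turn, a rotation vector about the tool's x, y, z in units of 5 degrees (1.0 is 5 degrees). In form: [[grip, x, y, z, rx, ry, rz], ...]. A call has 1 to 10 rows; each row shifts and turns the commanded pose from where the row before left it, along the tool's axes as they then stand; what a row does not reach is not made up. A row lasts 1/10 s, in which the tool goes at most 50 mm and 8.59 degrees, less where a joint would pass 70% of its speed; a pose out of reach is approached as far as the arm can. A call is refused whole if a number of a shift passes 1 or a number of a turn 1, either way. A call with a gripper value outside its range is refused whole. The fingers move at their own pace and stop on an object; "force" is the grip in N (left out, the last holds). Time passes only in rows, so rows that do not move let the fingers close. It gives the time, the measured TCP pose, the force, the opening and the grip force at its end, in the units of the state.
- env.read_state(): the state, without advancing time (a new reading comes with each control period).
- env.grab_frame(name): name is "scene" or "top"; returns the picture (480x640x3 uint8, blue, green, red); there is no depth.
- env.camera_params(name): a dict with "fx", "fy", "cx", "cy" (pixels), "R" (3x3) and "t" (3): a world point X has camera coordinates R X + t. Camera axes: x right, y down, z forward; pixel columns grow to the right and rows downward; lengths in m; the calibration is good to about 2 mm. A picture is of the moment at which its call begins. camera_params takes no time and is no camera call.
- env.close_job(): hands the job in; it is judged then, once.
The state is a dict: "t": time; "joint_positions": joint angles; "dq": joint speeds; "joint_torque": joint torques, N m; "ee_pos": TCP position; "ee_rot": TCP orientation; "ft_force": force on the tool from outside, world axes, zero at the start; "torque": the same for the moment, N m; "finger_gap": finger opening in m; "gripper_force": force on a finger pad.
Only numpy, scipy, OpenCV 4.12 (cv2) and the standard library are available. Lean on these libraries where they do the work, as an engineer would, in place of code of your own. Each camera call takes 0.05 s, during which the arm holds its last target. There are 200 camera calls.

### The job

The edger's dressing kit has been left in one pile on the worktop. Take the pile apart and lay each of its four pieces in the shallow rimmed bed that fits it: the grinding wheel in the large round dish, the steel collar in the small round dish, the long stick in the long bed and the short stick in the short bed. Each must end up lying flat inside its rim the way up it lay in the pile, the sticks lengthwise.

Things in the scene. Friction and masses are not known exactly. Their poses are not given: they have to be found in the camera images.
- short_stick: worn brown abrasive dressing stick, a plain bar 22 x 70 x 13 mm (its own x, y, z), top of the pile, lying roughly crosswise on the long stick; origin at the centre of its underside, y along its length
- long_stick: grey abrasive dressing stick, a plain bar 24 x 100 x 16 mm (its own x, y, z), second from the top, lying on the collar; origin at the centre of its underside, y along its length
- collar: plain steel ring, 50 mm outside, 22 mm bore, 14 mm high, third from the top, lying flat on the wheel; origin at the centre of its underside, z its axis
- wheel: spare grinding wheel, a flat disc 68 mm in diameter and 22 mm high with a slightly stepped top, bottom of the pile, lying flat on the worktop; origin at the centre of its underside, z its axis
- wheel_dish: fixed large round dish, metal rim with black rubber floor: 84 mm inside and 90 mm outside the rim, floor 6 mm and rim top 9 mm above the worktop; origin at the centre of its underside on the worktop. Place for the wheel
- collar_dish: fixed small round dish of the same make: 66 mm inside and 72 mm outside the rim, floor 6 mm and rim top 9 mm above the worktop; origin at the centre of its underside on the worktop. Place for the collar
- long_bed: fixed long rectangular bed of the same make: 40 x 116 mm inside and 46 x 122 mm outside the rim (its own x, y), floor 6 mm and rim top 9 mm above the worktop; origin at the centre of its underside on the worktop, y along its length. Place for the long stick
- short_bed: fixed short rectangular bed of the same make: 38 x 86 mm inside and 44 x 92 mm outside the rim (its own x, y), floor 6 mm and rim top 9 mm above the worktop; origin at the centre of its underside on the worktop, y along its length. Place for the short stick

How it is judged:
By the outcome, as a careful person would: the job done as asked, in the order asked, and still so for the second after the job is handed in, with the robot touching nothing.
It also fails if it takes over 93 s, if anything falls off the work surface, if the arm or the gripper's body presses on something with over 40 N, if the wrist force passes 120 N, or if a joint passes its speed limit or range.

## Working session

There is one attempt and no reset: what is moved stays moved. The work goes in short steps, Python scripts to look and compute and a tool call to move; the robot and the scene stay as the last step left them, time stands still between calls to the robot, and variables do not carry over. Pictures are saved under pics/ and viewed, at most 14 in all, crops included, and the job is handed in when it is done.

Besides the shell and the picture viewer there is one more tool, called after "Call:" as name(argument=value, ...) on one line, values as JSON. play_rows: Moves the arm, as the interface text tells. Its arguments: {"type":"object","properties":{"increments":{"type":"array","items":{"type":"array","items":{"type":"number"}}},"force":{"type":"number"}},"required":["increments"]}

```bash
mkdir -p pics
python3 - <<'E'
from rig import env
import cv2
for n in("scene","top"):
    f=env.grab_frame(n); cv2.imwrite(f"pics/{n}0.png",f)
    p=env.camera_params(n); print(n,p)
s=env.read_state(); print(s['ee_pos'],s['ee_rot'],s['finger_gap'],s['t'],s['ft_force'])
E
```

```text
scene {'fx': 478.0206025209992, 'fy': 478.0206025209992, 'cx': 324.1585647477793, 'cy': 242.25689832026268, 'R': array([[ 0.75594475, -0.6546022 ,  0.00659504],
       [-0.30762687, -0.36410894, -0.87908497],
       [ 0.57785227,  0.66251085, -0.47661947]]), 't': array([-0.54233998,  0.10933168,  0.76064131])}
top {'fx': 614.3767163189232, 'fy': 614.3767163189232, 'cx': 315.89364779979695, 'cy': 235.98860218091954, 'R': array([[-0.003061  , -0.99988149, -0.01508744],
       [-0.9965758 ,  0.00429683, -0.08257244],
       [ 0.08262748,  0.01478302, -0.99647085]]), 't': array([-0.25508663,  0.50055934,  0.96662874])}
[ 0.28470287 -0.58369821  0.20467041] [ 9.74364048e-01  2.24975602e-01 -2.20637561e-04 -7.94772816e-04] 0.09400896627281854 0.1 [-0.85340647 -0.13395627  0.02955385]
```

View pics/top0.png

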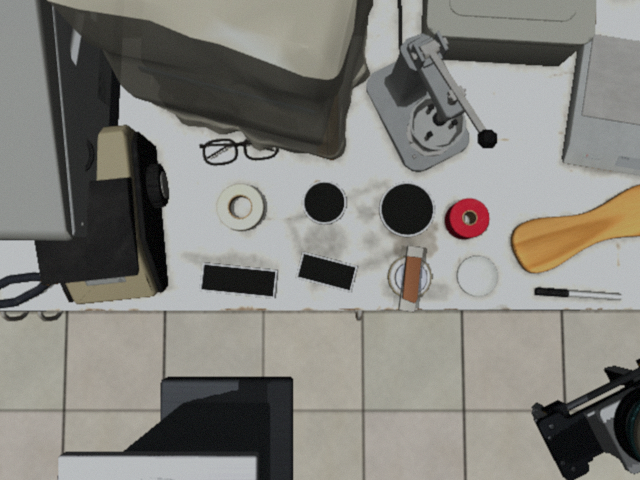

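View pics/scene0.png

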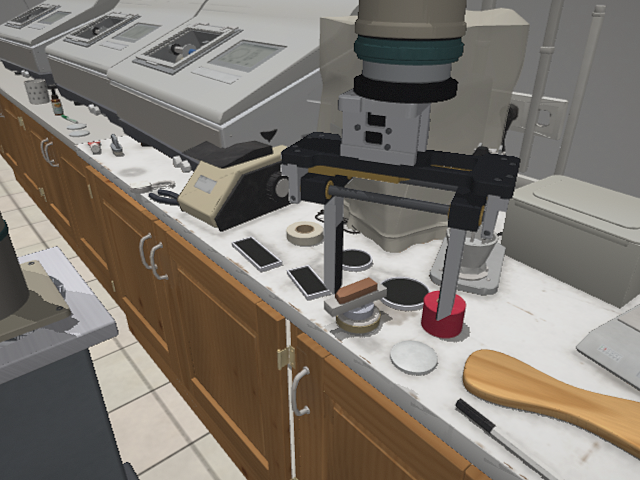

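```bash
cat > h.py <<'E'
from rig import env
import cv2, numpy as np
from scipy.spatial.transform import Rotation as Ro
def ray(n,px,z):
    p=env.camera_params(n);R=p['R'];t=p['t'];c=-R.T@t
    d=R.T@np.array([(px[0]-p['cx'])/p['fx'],(px[1]-p['cy'])/p['fy'],1])
    return c+d*(z-c[2])/d[2]
def proj(n,X):
    p=env.camera_params(n);q=p['R']@np.array(X)+p['t']
    return np.array([p['fx']*q[0]/q[2]+p['cx'],p['fy']*q[1]/q[2]+p['cy']])
E
python3 - <<'E'
from h import *
f=cv2.imread('pics/top0.png');g=cv2.imread('pics/scene0.png')
a=cv2.resize(f[235:320,370:450],None,fx=5,fy=5,interpolation=cv2.INTER_CUBIC)
b=cv2.resize(g[260:345,310:400],None,fx=4.4,fy=5,interpolation=cv2.INTER_CUBIC)
cv2.imwrite('pics/c1.png',np.hstack([a,b]))
m=(f.max(2)<50).astype(np.uint8)
sub=np.zeros_like(m);sub[170:305,190:450]=m[170:305,190:450]
cs,_=cv2.findContours(sub,cv2.RETR_EXTERNAL,cv2.CHAIN_APPROX_NONE)
for c in cs:
    if cv2.contourArea(c)<500: continue
    w=np.array([ray('top',p[0],.006)[:2] for p in c],np.float32)
    print(cv2.contourArea(c),c.mean((0,1)),cv2.minAreaRect(w),cv2.minEnclosingCircle(w))
E
```

```text
1585.5 [237.83060109 280.06010929] ((0.42968299984931946, -0.13050410151481628), (0.11426865309476852, 0.0383770726621151), 84.11042785644531) ((0.42894673347473145, -0.13046792149543762), 0.05958779156208038)
1093.0 [326.47857143 271.59285714] ((0.442870169878006, -0.2735673189163208), (0.08431953191757202, 0.03604276850819588), 75.0271987915039) ((0.4430706799030304, -0.2736116647720337), 0.045158155262470245)
1877.0 [406.88405797 208.63768116] ((0.5450453162193298, -0.4050977826118469), (0.07919973134994507, 0.08004103600978851), 44.57577133178711) ((0.5445162057876587, -0.4045529067516327), 0.04085273668169975)
1116.5 [323.8317757  201.79439252] ((0.5567727088928223, -0.2697148323059082), (0.061455003917217255, 0.06254593282938004), 44.88330078125) ((0.5565606355667114, -0.26994961500167847), 0.03170790150761604)
```

View pics/c1.png

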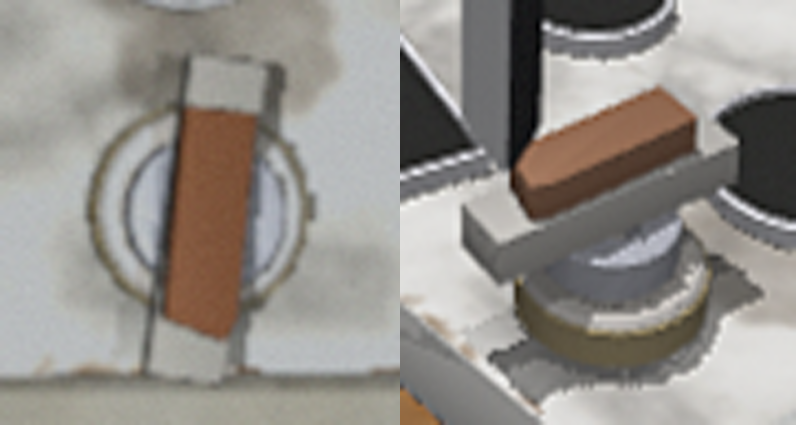

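Run:
```python
from h import *
def pts(l,z):
    w=np.array([ray('top',(370-.4+x/5,235-.4+y/5),z) for x,y in l]);return w
def rep(n,l,z):
    w=pts(l,z)[:,:2];a,b,c,d=w
    L=(a+b-c-d)/2
    print(n,'ctr',w.mean(0).round(4),'len',np.linalg.norm(L).round(4),'wid',np.linalg.norm((a+d-b-c)/2).round(4),'ang',np.degrees(np.arctan2(L[1],L[0])).round(1))
rep('short',[(185,108),(255,113),(235,340),(165,318)],.065)
rep('long',[(190,57),(265,65),(222,382),(148,375)],.052)
for n,l,z,d in(('collar',[(127,208),(287,208)],.036,.05),('wheel',[(88,208),(308,208)],.011,.068)):
    w=pts(l,z);print(n,w.mean(0),np.linalg.norm(w[0]-w[1]))
f=cv2.imread('pics/top0.png');h=cv2.cvtColor(f,cv2.COLOR_BGR2HSV)
m=((h[...,0]<15)&(h[...,1]>90)).astype(np.uint8);s=np.zeros_like(m);s[240:312,390:430]=m[240:312,390:430]
c=max(cv2.findContours(s,0,1)[0],key=cv2.contourArea)
print(cv2.minAreaRect(np.array([ray('top',p[0],.065)[:2] for p in c],np.float32)))
p=env.camera_params('top');print('cam',-p['R'].T@p['t'])
R=Ro.from_quat(env.read_state()['ee_rot']).as_matrix();print(R.round(3))
```

```text
short ctr [ 0.4305 -0.4025] len 0.0665 wid 0.0215 ang -6.1
long ctr [ 0.4308 -0.4032] len 0.0984 wid 0.0229 ang -8.5
collar [ 0.4344555  -0.40570882  0.036     ] 0.04992538285441797
wheel [ 0.4348865  -0.40629677  0.011     ] 0.07043259246110252
((0.42952296137809753, -0.4018629789352417), (0.022439543157815933, 0.06808556616306305), 83.84835052490234)
cam [ 0.41819442 -0.27149692  1.00070117]
[[ 0.899  0.438 -0.001]
 [ 0.438 -0.899  0.001]
 [-0.    -0.002 -1.   ]]
```

```bash
cat >> h.py <<'E'
def plan(x,y,z,th,first='turn'):
    """rz units, and shift in tool units (40mm) in axes after the turn / before the turn"""
    s=env.read_state();R=Ro.from_quat(s['ee_rot']).as_matrix();p=s['ee_pos']
    cur=np.degrees(np.arctan2(R[1,0],R[0,0]))
    d=(th-cur+90)%180-90
    Rn=Ro.from_euler('z',d,degrees=True).as_matrix()@R
    v=np.array([x,y,z])-p
    print('t',s['t'],'p',p.round(4),'th',round(cur,1),'q7',s['joint_positions'][6].round(2),'gap',s['finger_gap'].round(4),'F',s['ft_force'].round(1),'gf',s['gripper_force'])
    print('tool z',R[:,2].round(3),'rz',(-d/5).round(2),'shift before turn',(R.T@v/.04).round(2),'after turn',(Rn.T@v/.04).round(2))
E
python3 -c "
from h import *
plan(.430,-.4022,.057,-6.1)
print(ray('top',(468,218),.04),ray('top',(477,276),.005))"
```

```text
Traceback (most recent call last):
  File "h.py", line 18, in plan
    print('t',s['t'],'p',p.round(4),'th',round(cur,1),'q7',s['joint_positions'][6].round(2),'gap',s['finger_gap'].round(4),'F',s['ft_force'].round(1),'gf',s['gripper_force'])
                                                                                                  ^^^^^^^^^^^^^^^^^^^^^
AttributeError: 'float' object has no attribute 'round'
```

```bash
sed -i "s/s\['finger_gap'\].round(4)/round(s['finger_gap'],4)/" h.py
python3 -c "
from h import *
plan(.430,-.4022,.057,-6.1)
print(ray('top',(468,218),.04),ray('top',(477,276),.005))"
```

```text
t 0.1 p [ 0.2847 -0.5837  0.2047] th 26.0 q7 -0.02 gap 0.094 F [-0.9 -0.1  0. ] gf 0.0
tool z [-0.001  0.001 -1.   ] rz 6.42 shift before turn [ 5.25 -2.48  3.7 ] after turn [ 3.13 -4.89  3.7 ]
[ 0.5251156 -0.4957322  0.04     ] [ 0.43494704 -0.51614777  0.005     ]
```

Call:
play_rows(increments=[[1, 0, 0, 0, 0, 0, 0.92], [1, 0, 0, 0, 0, 0, 0.92], [1, 0, 0, 0, 0, 0, 0.92], [1, 0, 0, 0, 0, 0, 0.92], [1, 0, 0, 0, 0, 0, 0.92], [1, 0, 0, 0, 0, 0, 0.91], [1, 0, 0, 0, 0, 0, 0.91], [1, 0, 0, 0, 0, 0, 0]], force=20)

```text
t: 0.9
ee_pos: [0.2849, -0.5839, 0.205]
ee_rot: [0.999, -0.053, -0.0, -0.0]
ft_force: [-0.2, -0.4, -0.5]
finger_gap: 0.0941
gripper_force: 0.0
```

Call:
play_rows(increments=[[0.7, 0.4, -0.6, 0.15, 0, 0, 0], [0.6, 0.4, -0.6, 0.15, 0, 0, 0], [0.5, 0.4, -0.6, 0.15, 0, 0, 0], [0.5, 0.4, -0.6, 0.15, 0, 0, 0], [0.5, 0.4, -0.6, 0.15, 0, 0, 0], [0.5, 0.4, -0.6, 0.15, 0, 0, 0], [0.5, 0.4, -0.6, 0.15, 0, 0, 0], [0.5, 0.3, -0.6, 0.15, 0, 0, 0], [0.5, 0, 0, 0, 0, 0, 0], [0.5, 0, 0, 0, 0, 0, 0]])

```text
t: 1.9
ee_pos: [0.4286, -0.4064, 0.1573]
ee_rot: [0.999, -0.052, -0.0, 0.0]
ft_force: [-0.2, -0.9, 0.0]
finger_gap: 0.047
gripper_force: 0.0
```

```bash
python3 -c "
from h import *
plan(.430,-.4022,.057,-6.1)
"
```

```text
t 1.9 p [ 0.4286 -0.4064  0.1573] th -6.0 q7 -0.82 gap 0.047 F [-0.2 -0.9  0. ] gf 0.0
tool z [-0.001 -0.    -1.   ] rz 0.03 shift before turn [ 0.02 -0.11  2.51] after turn [ 0.02 -0.11  2.51]
```

Call:
play_rows(increments=[[0.5, 0.02, -0.11, 0.4, 0, 0, 0], [0.5, 0, 0, 0.5, 0, 0, 0], [0.5, 0, 0, 0.5, 0, 0, 0], [0.5, 0, 0, 0.5, 0, 0, 0], [0.5, 0, 0, 0.4, 0, 0, 0], [0.5, 0, 0, 0.21, 0, 0, 0], [0.5, 0, 0, 0, 0, 0, 0], [0.5, 0, 0, 0, 0, 0, 0]])

```text
t: 2.7
ee_pos: [0.4297, -0.4033, 0.0576]
ee_rot: [0.999, -0.054, 0.0, 0.0]
ft_force: [0.6, 0.4, -0.4]
finger_gap: 0.047
gripper_force: 0.0
```

Call:
play_rows(increments=[[0.3, 0, 0, 0, 0, 0, 0], [0.25, 0, 0, 0, 0, 0, 0], [0.2, 0, 0, 0, 0, 0, 0], [0.15, 0, 0, 0, 0, 0, 0], [0.15, 0, 0, 0, 0, 0, 0], [0.15, 0, 0, 0, 0, 0, 0]], force=12)

```text
t: 3.3
ee_pos: [0.4302, -0.4023, 0.0575]
ee_rot: [0.999, -0.053, 0.0, 0.0]
ft_force: [-0.3, 1.2, 4.3]
finger_gap: 0.0222
gripper_force: 12.0
```

```bash
python3 -c "
from h import *
plan(.430,-.4022,.057,-6.1)
"
```

```text
t 3.3 p [ 0.4302 -0.4023  0.0575] th -6.1 q7 -0.8 gap 0.0222 F [-0.3  1.2  4.3] gf 12.00091078877449
tool z [ 0.001 -0.    -1.   ] rz 0.0 shift before turn [-0.01 -0.    0.01] after turn [-0.01 -0.    0.01]
```

Call:
play_rows(increments=[[0.15, 0, 0, -0.1, 0, 0, 0], [0.15, 0, 0, -0.2, 0, 0, 0], [0.15, 0, 0, -0.4, 0, 0, 0], [0.15, 0, 0, -0.5, 0, 0, 0], [0.15, 0, 0, -0.5, 0, 0, 0], [0.15, 0, 0, -0.3, 0, 0, 0], [0.15, 0, 0, 0, 0, 0, 0]], force=20)

```text
t: 4.0
ee_pos: [0.4308, -0.4031, 0.1389]
ee_rot: [0.999, -0.053, 0.001, 0.001]
ft_force: [-0.1, -0.4, -1.5]
finger_gap: 0.0216
gripper_force: 20.0
```

```bash
python3 -c "
from h import *
plan(.443,-.2736,.0115,75)
for n in ('top','scene'): cv2.imwrite('pics/%s1.png'%n,env.grab_frame(n))
f=cv2.imread('pics/top1.png');g=cv2.imread('pics/scene1.png')
cv2.imwrite('pics/c2.png',np.hstack([cv2.resize(f[225:325,360:460],None,fx=4,fy=4),cv2.resize(g[230:350,280:400],(400,400))]))
"
```

```text
t 4.0 p [ 0.4308 -0.4031  0.1389] th -6.1 q7 -0.83 gap 0.0216 F [-0.1 -0.4 -1.5] gf 19.999857544898987
tool z [ 0.003 -0.002 -1.   ] rz -16.22 shift before turn [-0.05 -3.26  3.18] after turn [ 3.2  -0.55  3.19]
```

View pics/c2.png

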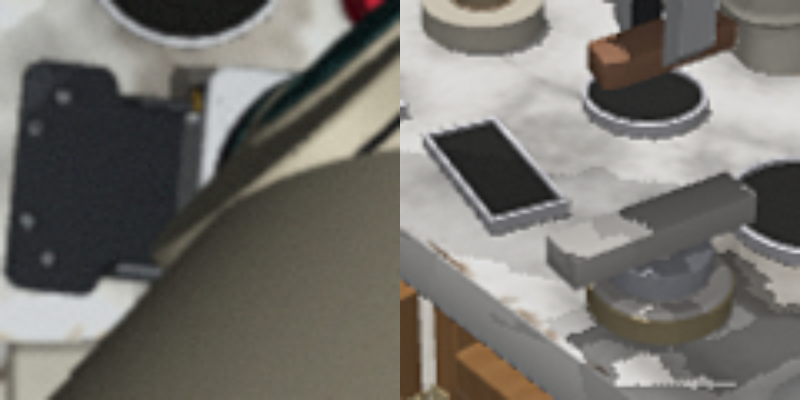

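Call:
play_rows(increments=[[0.15, 0, -0.4, 0, 0, 0, 0], [0.15, 0, -0.6, 0, 0, 0, 0], [0.15, 0, -0.6, 0, 0, 0, 0], [0.15, 0, -0.6, 0, 0, 0, 0], [0.15, 0, -0.6, 0, 0, 0, 0], [0.15, -0.05, -0.46, 0, 0, 0, 0]])

```text
t: 4.7
ee_pos: [0.4415, -0.2688, 0.1361]
ee_rot: [0.999, -0.052, -0.001, -0.001]
ft_force: [0.4, 0.8, -0.2]
finger_gap: 0.0216
gripper_force: 20.0
```

Call:
play_rows(increments=[[0.15, 0, 0, 0, 0, 0, -0.95], [0.15, 0, 0, 0, 0, 0, -0.95], [0.15, 0, 0, 0, 0, 0, -0.95], [0.15, 0, 0, 0, 0, 0, -0.95], [0.15, 0, 0, 0, 0, 0, -0.95], [0.15, 0, 0, 0, 0, 0, -0.95], [0.15, 0, 0, 0, 0, 0, -0.95], [0.15, 0, 0, 0, 0, 0, -0.95], [0.15, 0, 0, 0, 0, 0, -0.95], [0.15, 0, 0, 0, 0, 0, -0.95]])

```text
t: 5.7
ee_pos: [0.4411, -0.2704, 0.1361]
ee_rot: [0.935, 0.356, -0.001, -0.001]
ft_force: [0.2, 0.1, -1.2]
finger_gap: 0.0219
gripper_force: 20.0
```

Call:
play_rows(increments=[[0.15, 0, 0, 0.3, 0, 0, -0.95], [0.15, 0, 0, 0.3, 0, 0, -0.95], [0.15, 0, 0, 0.3, 0, 0, -0.95], [0.15, 0, 0, 0.3, 0, 0, -0.95], [0.15, 0, 0, 0.3, 0, 0, -0.95], [0.15, 0, 0, 0.3, 0, 0, -0.95], [0.15, 0, 0, 0, 0, 0, -0.95], [0.15, 0, 0, 0, 0, 0, 0], [0.15, 0, 0, 0, 0, 0, 0]])

```text
t: 6.6
ee_pos: [0.4415, -0.2713, 0.0647]
ee_rot: [0.796, 0.606, 0.0, -0.001]
ft_force: [0.2, 0.4, -0.3]
finger_gap: 0.0214
gripper_force: 20.0
```

```bash
python3 -c "
from h import *
plan(.443,-.2736,.0115,75)
"
```

```text
t 6.6 p [ 0.4415 -0.2713  0.0647] th 74.6 q7 -0.0 gap 0.0214 F [ 0.2  0.4 -0.3] gf 19.999846816062927
tool z [-0.001  0.001 -1.   ] rz -0.08 shift before turn [-0.05  0.05  1.33] after turn [-0.05  0.05  1.33]
```

Call:
play_rows(increments=[[0.15, -0.05, 0.05, 0.3, 0, 0, -0.08], [0.15, 0, 0, 0.3, 0, 0, 0], [0.15, 0, 0, 0.3, 0, 0, 0], [0.15, 0, 0, 0.2, 0, 0, 0], [0.15, 0, 0, 0.12, 0, 0, 0], [0.15, 0, 0, 0.07, 0, 0, 0], [0.15, 0, 0, 0.04, 0, 0, 0], [0.15, 0, 0, 0, 0, 0, 0], [0.15, 0, 0, 0, 0, 0, 0]])

```text
t: 7.5
ee_pos: [0.4435, -0.2749, 0.0122]
ee_rot: [0.793, 0.609, 0.0, 0.0]
ft_force: [-0.0, 0.1, 0.1]
finger_gap: 0.0215
gripper_force: 20.0
```

```bash
python3 -c "
from h import *
plan(.443,-.2736,.0115,75)
"
```

```text
t 7.5 p [ 0.4435 -0.2749  0.0122] th 75.0 q7 -0.02 gap 0.0215 F [-0.   0.1  0.1] gf 19.99994248151779
tool z [ 0.001 -0.    -1.   ] rz 0.01 shift before turn [ 0.03 -0.02  0.02] after turn [ 0.03 -0.02  0.02]
```

Release, then lift, then plan for the long stick.

Call:
play_rows(increments=[[0.15, 0, 0, 0.02, 0, 0, 0], [0.25, 0, 0, 0, 0, 0, 0], [0.35, 0, 0, 0, 0, 0, 0], [0.45, 0, 0, 0, 0, 0, 0], [0.45, 0, 0, 0, 0, 0, 0], [0.45, 0, 0, -0.3, 0, 0, 0], [0.45, 0, 0, -0.7, 0, 0, 0], [0.45, 0, 0, -0.9, 0, 0, 0], [0.45, 0, 0, -0.9, 0, 0, 0], [0.45, 0, 0, 0, 0, 0, 0]])

```text
t: 8.5
ee_pos: [0.4463, -0.2763, 0.1281]
ee_rot: [0.793, 0.609, 0.002, 0.004]
ft_force: [0.6, -0.4, -0.2]
finger_gap: 0.0421
gripper_force: 0.0
```

```bash
python3 -c "
from h import *
plan(.4308,-.4032,.042,-8.5)
"
```

```text
t 8.5 p [ 0.4463 -0.2763  0.1281] th 75.0 q7 0.04 gap 0.0421 F [ 0.6 -0.4 -0.2] gf 0.0
tool z [ 0.008 -0.005 -1.   ] rz 16.71 shift before turn [-3.16  0.43  2.16] after turn [0.09 3.18 2.18]
```

Call:
play_rows(increments=[[0.5, 0, 0, 0, 0, 0, 0.98], [0.5, 0, 0, 0, 0, 0, 0.98], [0.5, 0, 0, 0, 0, 0, 0.98], [0.5, 0, 0, 0, 0, 0, 0.98], [0.5, 0, 0, 0, 0, 0, 0.98], [0.5, 0, 0, 0, 0, 0, 0.98], [0.5, 0, 0, 0, 0, 0, 0.98], [0.5, 0, 0, 0, 0, 0, 0.98], [0.5, 0, 0, 0, 0, 0, 0.98], [0.5, 0, 0, 0, 0, 0, 0.98]])

```text
t: 9.5
ee_pos: [0.4428, -0.2745, 0.123]
ee_rot: [0.975, 0.224, -0.0, -0.0]
ft_force: [0.3, -0.0, -0.3]
finger_gap: 0.0468
gripper_force: 0.0
```

Call:
play_rows(increments=[[0.5, 0, 0, 0, 0, 0, 0.98], [0.5, 0, 0, 0, 0, 0, 0.98], [0.5, 0, 0, 0, 0, 0, 0.98], [0.5, 0, 0, 0, 0, 0, 0.98], [0.5, 0, 0, 0, 0, 0, 0.98], [0.5, 0, 0, 0, 0, 0, 0.98], [0.5, 0, 0, 0, 0, 0, 0.98], [0.5, 0, 0, 0, 0, 0, 0]])

```text
t: 10.3
ee_pos: [0.4429, -0.2744, 0.1229]
ee_rot: [0.997, -0.072, -0.0, -0.0]
ft_force: [0.4, 0.0, -0.1]
finger_gap: 0.0469
gripper_force: 0.0
```

```bash
python3 -c "
from h import *
plan(.4308,-.4032,.042,-8.5)
for n in ('top','scene'): cv2.imwrite('pics/%s2.png'%n,env.grab_frame(n))
f=cv2.imread('pics/top2.png');g=cv2.imread('pics/scene2.png')
cv2.imwrite('pics/c3.png',np.hstack([cv2.resize(f[225:325,360:460],None,fx=4,fy=4),cv2.resize(g[230:350,280:400],(400,400))]))
"
```

```text
t 10.3 p [ 0.4429 -0.2744  0.1229] th -8.3 q7 -1.04 gap 0.0469 F [ 0.4  0.  -0.1] gf 0.0
tool z [-0.001  0.    -1.   ] rz 0.05 shift before turn [0.16 3.23 2.02] after turn [0.18 3.23 2.02]
```

View pics/c3.png

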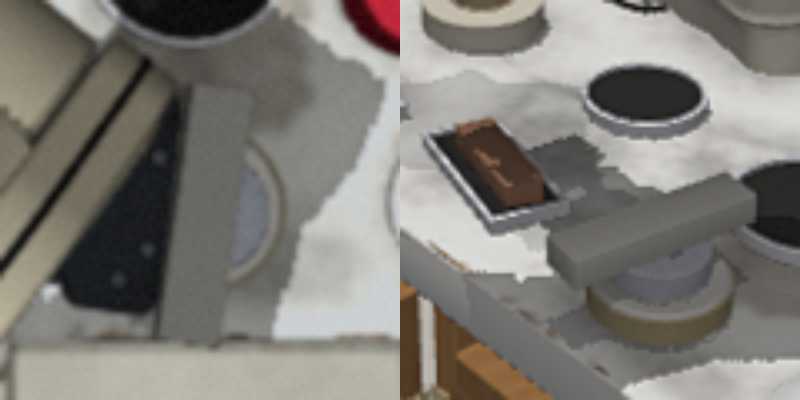

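Call:
play_rows(increments=[[0.5, 0.02, 0.4, 0, 0, 0, 0.05], [0.5, 0.02, 0.6, 0, 0, 0, 0], [0.5, 0.02, 0.6, 0, 0, 0, 0], [0.5, 0.02, 0.6, 0, 0, 0, 0], [0.5, 0.04, 0.6, 0, 0, 0, 0], [0.5, 0.06, 0.43, 0, 0, 0, 0], [0.5, 0, 0, 0, 0, 0, 0], [0.5, 0, 0, 0, 0, 0, 0]])

```text
t: 11.2
ee_pos: [0.4306, -0.4038, 0.1228]
ee_rot: [0.997, -0.075, -0.0, -0.0]
ft_force: [0.6, -0.5, -0.1]
finger_gap: 0.047
gripper_force: 0.0
```

```bash
python3 -c "
from h import *
plan(.4308,-.4032,.042,-8.5)
"
```

```text
t 11.2 p [ 0.4306 -0.4038  0.1228] th -8.5 q7 -0.86 gap 0.047 F [ 0.6 -0.5 -0.1] gf 0.0
tool z [-0.     0.001 -1.   ] rz -0.01 shift before turn [ 0.   -0.02  2.02] after turn [ 0.   -0.02  2.02]
```

Call:
play_rows(increments=[[0.5, 0, -0.02, 0.4, 0, 0, 0], [0.5, 0, 0, 0.5, 0, 0, 0], [0.5, 0, 0, 0.5, 0, 0, 0], [0.5, 0, 0, 0.4, 0, 0, 0], [0.5, 0, 0, 0.22, 0, 0, 0], [0.4, 0, 0, 0, 0, 0, 0], [0.35, 0, 0, 0, 0, 0, 0]])

```text
t: 11.9
ee_pos: [0.4318, -0.4026, 0.0427]
ee_rot: [0.997, -0.074, 0.0, 0.0]
ft_force: [0.9, -0.9, 0.3]
finger_gap: 0.0347
gripper_force: 0.0
```

Call:
play_rows(increments=[[0.3, 0, 0, 0, 0, 0, 0], [0.25, 0, 0, 0, 0, 0, 0], [0.2, 0, 0, 0, 0, 0, 0], [0.15, 0, 0, 0, 0, 0, 0], [0.15, 0, 0, 0, 0, 0, 0], [0.15, 0, 0, 0, 0, 0, 0]], force=12)

```text
t: 12.5
ee_pos: [0.4319, -0.403, 0.0431]
ee_rot: [0.997, -0.074, 0.001, 0.0]
ft_force: [-0.6, 1.0, 5.4]
finger_gap: 0.0236
gripper_force: 12.0
```

Call:
play_rows(increments=[[0.15, 0, 0, -0.1, 0, 0, 0], [0.15, 0, 0, -0.2, 0, 0, 0], [0.15, 0, 0, -0.4, 0, 0, 0], [0.15, 0, 0, -0.5, 0, 0, 0], [0.15, 0, 0, -0.5, 0, 0, 0], [0.15, 0, 0, -0.3, 0, 0, 0], [0.15, 0, 0, 0, 0, 0, 0]], force=25)

```text
t: 13.2
ee_pos: [0.4323, -0.4038, 0.1241]
ee_rot: [0.997, -0.074, 0.001, 0.001]
ft_force: [0.5, 0.1, -1.0]
finger_gap: 0.0243
gripper_force: 25.0
```

```bash
python3 -c "
from h import *
plan(.4294,-.1305,.012,84.1)
for n in ('top','scene'): cv2.imwrite('pics/%s3.png'%n,env.grab_frame(n))
f=cv2.imread('pics/top3.png');g=cv2.imread('pics/scene3.png')
cv2.imwrite('pics/c4.png',np.hstack([cv2.resize(f[225:325,360:460],None,fx=4,fy=4),cv2.resize(g[230:350,280:400],(400,400))]))
"
```

```text
t 13.2 p [ 0.4323 -0.4038  0.1241] th -8.5 q7 -0.86 gap 0.0243 F [ 0.5  0.1 -1. ] gf 24.999810755252838
tool z [ 0.003 -0.002 -1.   ] rz 17.48 shift before turn [-1.09 -6.75  2.79] after turn [-6.8   0.77  2.78]
```

View pics/c4.png

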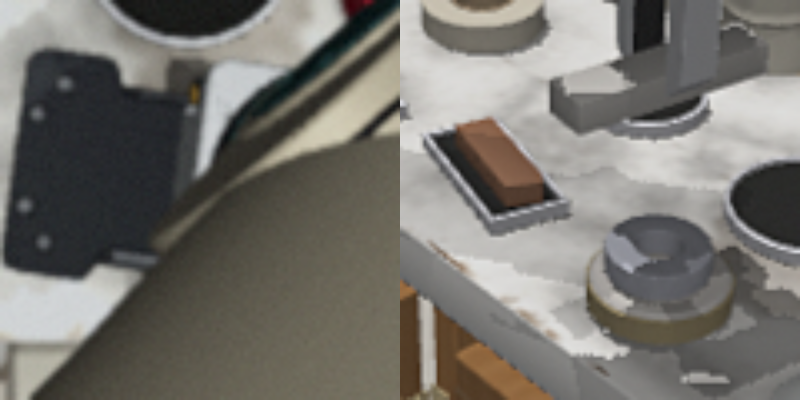

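Call:
play_rows(increments=[[0.15, 0, 0, 0, 0, 0, -0.95], [0.15, 0, 0, 0, 0, 0, -0.95], [0.15, 0, 0, 0, 0, 0, -0.95], [0.15, 0, 0, 0, 0, 0, -0.95], [0.15, 0, 0, 0, 0, 0, -0.95], [0.15, 0, 0, 0, 0, 0, -0.95], [0.15, 0, 0, 0, 0, 0, -0.95], [0.15, 0, 0, 0, 0, 0, -0.95], [0.15, 0, 0, 0, 0, 0, -0.95], [0.15, 0, 0, 0, 0, 0, -0.95]])

```text
t: 14.3
ee_pos: [0.4307, -0.4022, 0.1209]
ee_rot: [0.942, 0.335, -0.001, -0.001]
ft_force: [0.6, -0.6, -1.0]
finger_gap: 0.0237
gripper_force: 25.0
```

Call:
play_rows(increments=[[0.15, 0, 0, 0, 0, 0, -0.95], [0.15, 0, 0, 0, 0, 0, -0.95], [0.15, 0, 0, 0, 0, 0, -0.95], [0.15, 0, 0, 0, 0, 0, -0.95], [0.15, 0, 0, 0, 0, 0, -0.95], [0.15, 0, 0, 0, 0, 0, -0.95], [0.15, 0, 0, 0, 0, 0, -0.95], [0.15, 0, 0, 0, 0, 0, -0.95], [0.15, 0, 0, 0, 0, 0, -0.95], [0.15, 0, 0, 0, 0, 0, -0.47]])

```text
t: 15.3
ee_pos: [0.4306, -0.4022, 0.1208]
ee_rot: [0.742, 0.671, 0.0, -0.001]
ft_force: [-0.4, -0.0, -1.2]
finger_gap: 0.0237
gripper_force: 25.0
```

Call:
play_rows(increments=[[0.15, 0.4, -0.05, 0, 0, 0, 0], [0.15, 0.7, -0.08, 0, 0, 0, 0], [0.15, 0.8, -0.1, 0, 0, 0, 0], [0.15, 0.9, -0.1, 0, 0, 0, 0], [0.15, 0.9, -0.1, 0, 0, 0, 0], [0.15, 0.9, -0.1, 0, 0, 0, 0], [0.15, 0.8, -0.1, 0, 0, 0, 0], [0.15, 0.7, -0.08, 0, 0, 0, 0], [0.15, 0.5, -0.04, 0, 0, 0, 0], [0.15, 0.2, -0.02, 0, 0, 0, 0]])

```text
t: 16.3
ee_pos: [0.4281, -0.1267, 0.1216]
ee_rot: [0.741, 0.671, -0.0, -0.001]
ft_force: [-0.0, -0.5, -0.8]
finger_gap: 0.0237
gripper_force: 25.0
```

```bash
python3 -c "
from h import *
plan(.4294,-.1305,.012,84.1)
"
```

```text
t 16.3 p [ 0.4281 -0.1267  0.1216] th 84.3 q7 -0.11 gap 0.0237 F [-0.  -0.5 -0.8] gf 24.999678432941437
tool z [-0.002  0.001 -1.   ] rz 0.04 shift before turn [-0.09  0.05  2.74] after turn [-0.09  0.05  2.74]
```

Call:
play_rows(increments=[[0.15, -0.09, 0.05, 0.3, 0, 0, 0.04], [0.15, 0, 0, 0.5, 0, 0, 0], [0.15, 0, 0, 0.5, 0, 0, 0], [0.15, 0, 0, 0.5, 0, 0, 0], [0.15, 0, 0, 0.4, 0, 0, 0], [0.15, 0, 0, 0.25, 0, 0, 0], [0.15, 0, 0, 0.12, 0, 0, 0], [0.15, 0, 0, 0.09, 0, 0, 0], [0.15, 0, 0, 0, 0, 0, 0], [0.15, 0, 0, 0, 0, 0, 0]])

```text
t: 17.3
ee_pos: [0.4307, -0.1331, 0.0163]
ee_rot: [0.744, 0.668, 0.0, 0.0]
ft_force: [0.6, 0.0, -0.6]
finger_gap: 0.0237
gripper_force: 25.0
```

```bash
python3 -c "
from h import *
plan(.4294,-.1305,.0128,84.1)
"
```

```text
t 17.3 p [ 0.4307 -0.1331  0.0163] th 83.9 q7 -0.21 gap 0.0237 F [ 0.6  0.  -0.6] gf 24.999774992465973
tool z [ 0.001 -0.    -1.   ] rz -0.04 shift before turn [ 0.06 -0.04  0.09] after turn [ 0.06 -0.04  0.09]
```

Within tolerance; nudge down, release and lift.

Call:
play_rows(increments=[[0.15, 0.05, -0.03, 0.05, 0, 0, 0], [0.15, 0, 0, 0.04, 0, 0, 0], [0.15, 0, 0, 0, 0, 0, 0], [0.25, 0, 0, 0, 0, 0, 0], [0.35, 0, 0, 0, 0, 0, 0], [0.45, 0, 0, 0, 0, 0, 0], [0.45, 0, 0, 0, 0, 0, 0], [0.45, 0, 0, -0.3, 0, 0, 0], [0.45, 0, 0, -0.7, 0, 0, 0], [0.45, 0, 0, -0.9, 0, 0, 0]])

```text
t: 18.3
ee_pos: [0.4282, -0.1304, 0.0881]
ee_rot: [0.744, 0.669, -0.001, -0.001]
ft_force: [1.6, -0.7, -0.5]
finger_gap: 0.0421
gripper_force: 0.0
```

Call:
play_rows(increments=[[0.6, 0, 0, -0.9, 0, 0, 0], [0.8, 0, 0, -0.5, 0, 0, 0], [0.8, 0, 0, 0, 0, 0, 0], [0.8, 0, 0, 0, 0, 0, 0]])

```text
t: 18.7
ee_pos: [0.4292, -0.131, 0.1441]
ee_rot: [0.744, 0.668, -0.0, 0.0]
ft_force: [-0.4, -0.2, -0.1]
finger_gap: 0.0708
gripper_force: 0.0
```

```bash
python3 -c "
from h import *
for n in ('top','scene'): cv2.imwrite('pics/%s4.png'%n,env.grab_frame(n))
f=cv2.imread('pics/top4.png');g=cv2.imread('pics/scene4.png')
cv2.imwrite('pics/c5.png',np.hstack([cv2.resize(f[230:330,365:465],None,fx=4,fy=4),cv2.resize(g[220:360,220:400],(400,400))]))
"
```

```text
(no output)
```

View pics/c5.png

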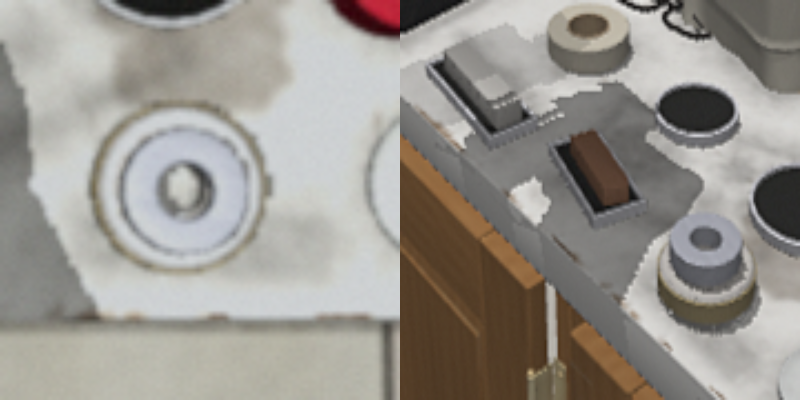

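```bash
python3 -c "
from h import *
c=lambda x,y,z: ray('top',(365-.4+x/4,230-.4+y/4),z)
C=c(186,189.5,.036);W=c(179,185,.018)
print(C,W,np.linalg.norm(c(121,189,.036)-c(250,189,.036)),np.linalg.norm(c(91,185,.018)-c(267,185,.018)))
print(ray('scene',(220+306*180/400,220+240*140/400),.036))
plan(C[0],C[1],.028,45)
plan(.5566,-.27,.012,80)
"
```

```text
[ 0.43324573 -0.40585546  0.036     ] [ 0.43532399 -0.40560925  0.018     ] 0.050311119783547305 0.06993718962754193
[ 0.4313527  -0.40748296  0.036     ]
t 18.8 p [ 0.4284 -0.1307  0.1432] th 83.9 q7 -0.14 gap 0.0749 F [-0.2 -0.7  0.3] gf 0.0
tool z [-0.002  0.001 -1.   ] rz 7.78 shift before turn [-6.83  0.86  2.88] after turn [-4.78  4.96  2.87]
t 18.8 p [ 0.4284 -0.1307  0.1432] th 83.9 q7 -0.14 gap 0.0749 F [-0.2 -0.7  0.3] gf 0.0
tool z [-0.002  0.001 -1.   ] rz 0.78 shift before turn [-3.12  3.56  3.27] after turn [-2.87  3.77  3.27]
```

Call:
play_rows(increments=[[0.8, -0.4, 0.06, 0, 0, 0, 0], [0.8, -0.7, 0.1, 0, 0, 0, 0], [0.8, -0.8, 0.1, 0, 0, 0, 0], [0.8, -0.9, 0.1, 0, 0, 0, 0], [0.8, -0.9, 0.1, 0, 0, 0, 0], [0.8, -0.9, 0.1, 0, 0, 0, 0], [0.8, -0.8, 0.1, 0, 0, 0, 0], [0.8, -0.7, 0.1, 0, 0, 0, 0], [0.8, -0.5, 0.06, 0, 0, 0, 0], [0.8, -0.2, 0.04, 0, 0, 0, 0]])

```text
t: 19.8
ee_pos: [0.4333, -0.4067, 0.1422]
ee_rot: [0.745, 0.667, -0.001, -0.001]
ft_force: [-0.7, -0.1, 0.0]
finger_gap: 0.075
gripper_force: 0.0
```

Call:
play_rows(increments=[[0.8, 0, 0, 0, 0, 0, 0.98], [0.8, 0, 0, 0, 0, 0, 0.98], [0.8, 0, 0, 0, 0, 0, 0.98], [0.8, 0, 0, 0, 0, 0, 0.98], [0.8, 0, 0, 0, 0, 0, 0.98], [0.8, 0, 0, 0, 0, 0, 0.98], [0.8, 0, 0, 0, 0, 0, 0.98], [0.8, 0, 0, 0, 0, 0, 0.98], [0.8, 0, 0, 0, 0, 0, 0.98], [0.8, 0, 0, 0, 0, 0, 0.98]])

```text
t: 20.8
ee_pos: [0.4345, -0.4032, 0.1431]
ee_rot: [0.954, 0.299, -0.001, -0.001]
ft_force: [0.5, -0.7, 0.4]
finger_gap: 0.075
gripper_force: 0.0
```

Call:
play_rows(increments=[[0.8, 0, 0, 0.3, 0, 0, 0.98], [0.8, 0, 0, 0.4, 0, 0, 0.98], [0.8, 0, 0, 0.4, 0, 0, 0.98], [0.8, 0, 0, 0.3, 0, 0, 0.98], [0.8, 0, 0, 0.1, 0, 0, 0.98], [0.8, 0, 0, 0, 0, 0, 0], [0.8, 0, 0, 0, 0, 0, 0]])

```text
t: 21.5
ee_pos: [0.4347, -0.4038, 0.0837]
ee_rot: [0.996, 0.092, -0.0, -0.001]
ft_force: [-0.8, -0.5, 0.3]
finger_gap: 0.0751
gripper_force: 0.0
```

```bash
python3 -c "
from h import *
plan(.433,-.406,.0275,10)
"
```

```text
t 21.5 p [ 0.4347 -0.4038  0.0837] th 10.6 q7 -0.65 gap 0.0751 F [-0.8 -0.5  0.3] gf 0.0
tool z [-0.001  0.001 -1.   ] rz 0.11 shift before turn [-0.05  0.05  1.4 ] after turn [-0.05  0.05  1.4 ]
```

Call:
play_rows(increments=[[0.8, -0.05, 0.05, 0.3, 0, 0, 0], [0.8, 0, 0, 0.4, 0, 0, 0], [0.8, 0, 0, 0.4, 0, 0, 0], [0.8, 0, 0, 0.2, 0, 0, 0], [0.8, 0, 0, 0.1, 0, 0, 0], [0.8, 0, 0, 0, 0, 0, 0], [0.7, 0, 0, 0, 0, 0, 0], [0.65, 0, 0, 0, 0, 0, 0], [0.6, 0, 0, 0, 0, 0, 0]])

```text
t: 22.4
ee_pos: [0.4334, -0.4075, 0.0289]
ee_rot: [0.996, 0.091, 0.0, 0.0]
ft_force: [0.5, 0.6, -0.5]
finger_gap: 0.0578
gripper_force: 0.0
```

Call:
play_rows(increments=[[0.56, 0, 0, 0, 0, 0, 0], [0.52, 0, 0, 0, 0, 0, 0], [0.48, 0, 0, 0, 0, 0, 0], [0.44, 0, 0, 0, 0, 0, 0], [0.4, 0, 0, 0, 0, 0, 0], [0.4, 0, 0, 0, 0, 0, 0]], force=12)

```text
t: 23.0
ee_pos: [0.4331, -0.4069, 0.0285]
ee_rot: [0.996, 0.091, 0.0, -0.0]
ft_force: [-0.0, 2.3, 5.3]
finger_gap: 0.05
gripper_force: 12.0
```

Call:
play_rows(increments=[[0.4, 0, 0, -0.1, 0, 0, 0], [0.4, 0, 0, -0.2, 0, 0, 0], [0.4, 0, 0, -0.4, 0, 0, 0], [0.4, 0, 0, -0.5, 0, 0, 0], [0.4, 0, 0, -0.5, 0, 0, 0], [0.4, 0, 0, -0.3, 0, 0, 0], [0.4, 0, 0, 0, 0, 0, 0]], force=25)

```text
t: 23.7
ee_pos: [0.4341, -0.4084, 0.1102]
ee_rot: [0.996, 0.09, 0.001, 0.002]
ft_force: [0.5, 0.3, -1.2]
finger_gap: 0.0491
gripper_force: 25.0
```

```bash
python3 -c "
from h import *
plan(.5566,-.27,.012,10)
g=env.grab_frame('scene')
cv2.imwrite('pics/c6.png',cv2.resize(g[200:350,260:440],(720,600)))
"
```

```text
t 23.7 p [ 0.4341 -0.4084  0.1102] th 10.4 q7 -0.65 gap 0.0491 F [ 0.5  0.3 -1.2] gf 24.999525351449847
tool z [ 0.003 -0.003 -1.   ] rz 0.08 shift before turn [ 3.63 -2.86  2.45] after turn [ 3.61 -2.88  2.45]
```

View pics/c6.png

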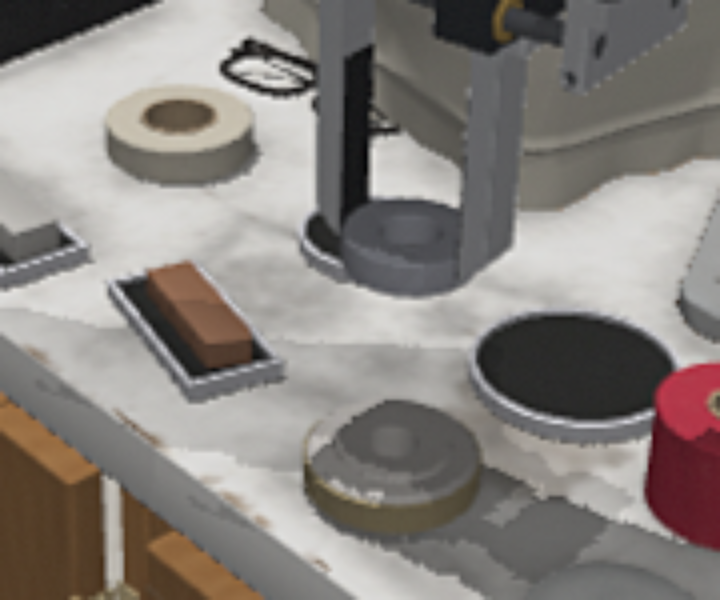

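Call:
play_rows(increments=[[0.4, 0.25, -0.2, 0, 0, 0, 0], [0.4, 0.4, -0.3, 0, 0, 0, 0], [0.4, 0.5, -0.4, 0, 0, 0, 0], [0.4, 0.5, -0.4, 0, 0, 0, 0], [0.4, 0.5, -0.4, 0, 0, 0, 0], [0.4, 0.5, -0.4, 0, 0, 0, 0], [0.4, 0.5, -0.4, 0, 0, 0, 0], [0.4, 0.3, -0.24, 0, 0, 0, 0], [0.4, 0.18, -0.12, 0, 0, 0, 0], [0.4, 0, 0, 0, 0, 0, 0]])

```text
t: 24.75
ee_pos: [0.5558, -0.2673, 0.1077]
ee_rot: [0.996, 0.092, -0.0, -0.0]
ft_force: [-0.5, -0.2, -1.0]
finger_gap: 0.0488
gripper_force: 25.0
```

```bash
python3 -c "
from h import *
plan(.5566,-.27,.0128,10)
"
```

```text
t 24.75 p [ 0.5558 -0.2673  0.1077] th 10.5 q7 -0.93 gap 0.0488 F [-0.5 -0.2 -1. ] gf 24.99953151214868
tool z [-0.     0.001 -1.   ] rz 0.1 shift before turn [0.01 0.07 2.37] after turn [0.01 0.07 2.37]
```

Call:
play_rows(increments=[[0.4, 0.02, 0.07, 0.3, 0, 0, 0], [0.4, 0, 0, 0.5, 0, 0, 0], [0.4, 0, 0, 0.5, 0, 0, 0], [0.4, 0, 0, 0.4, 0, 0, 0], [0.4, 0, 0, 0.3, 0, 0, 0], [0.4, 0, 0, 0.2, 0, 0, 0], [0.4, 0, 0, 0.1, 0, 0, 0], [0.4, 0, 0, 0.03, 0, 0, 0], [0.4, 0, 0, 0, 0, 0, 0], [0.4, 0, 0, 0, 0, 0, 0]])

```text
t: 25.75
ee_pos: [0.557, -0.2713, 0.0157]
ee_rot: [0.996, 0.091, 0.001, 0.0]
ft_force: [-0.9, 1.8, -0.4]
finger_gap: 0.0493
gripper_force: 25.0
```

```bash
python3 -c "
from h import *
plan(.5566,-.27,.0128,10)
"
```

```text
t 25.75 p [ 0.557  -0.2713  0.0157] th 10.4 q7 -0.92 gap 0.0493 F [-0.9  1.8 -0.4] gf 24.99950477387756
tool z [ 0.001 -0.001 -1.   ] rz 0.08 shift before turn [-0.   -0.03  0.07] after turn [-0.01 -0.03  0.07]
```

Call:
play_rows(increments=[[0.4, 0, -0.02, 0.04, 0, 0, 0], [0.4, 0, 0, 0.03, 0, 0, 0], [0.4, 0, 0, 0, 0, 0, 0], [0.55, 0, 0, 0, 0, 0, 0], [0.65, 0, 0, 0, 0, 0, 0], [0.7, 0, 0, 0, 0, 0, 0], [0.7, 0, 0, 0, 0, 0, 0], [0.7, 0, 0, -0.3, 0, 0, 0], [0.7, 0, 0, -0.7, 0, 0, 0], [0.8, 0, 0, -0.9, 0, 0, 0]])

```text
t: 26.75
ee_pos: [0.5553, -0.2699, 0.0885]
ee_rot: [0.996, 0.091, -0.001, -0.001]
ft_force: [1.2, -0.5, 1.0]
finger_gap: 0.0706
gripper_force: 0.0
```

Call:
play_rows(increments=[[1, 0, 0, -0.7, 0, 0, 0], [1, 0, 0, 0, 0, 0, 0], [1, 0, 0, 0, 0, 0, 0]])

```text
t: 27.05
ee_pos: [0.5568, -0.2705, 0.1174]
ee_rot: [0.996, 0.091, 0.001, 0.0]
ft_force: [0.9, -0.6, -0.7]
finger_gap: 0.0926
gripper_force: 0.0
```

```bash
python3 -c "
from h import *
plan(.435,-.4057,.0065,-30)
for n in ('top','scene'): cv2.imwrite('pics/%s6.png'%n,env.grab_frame(n))
f=cv2.imread('pics/top6.png');g=cv2.imread('pics/scene6.png')
cv2.imwrite('pics/c7.png',np.hstack([cv2.resize(f[230:330,365:465],None,fx=4,fy=4),cv2.resize(g[220:360,260:440],(400,400))]))
"
```

```text
t 27.05 p [ 0.5568 -0.2705  0.1174] th 10.4 q7 -0.93 gap 0.0926 F [ 0.9 -0.6 -0.7] gf 0.0
tool z [ 0.002 -0.001 -1.   ] rz 8.08 shift before turn [-3.61  2.77  2.77] after turn [-0.95  4.45  2.78]
```

View pics/c7.png

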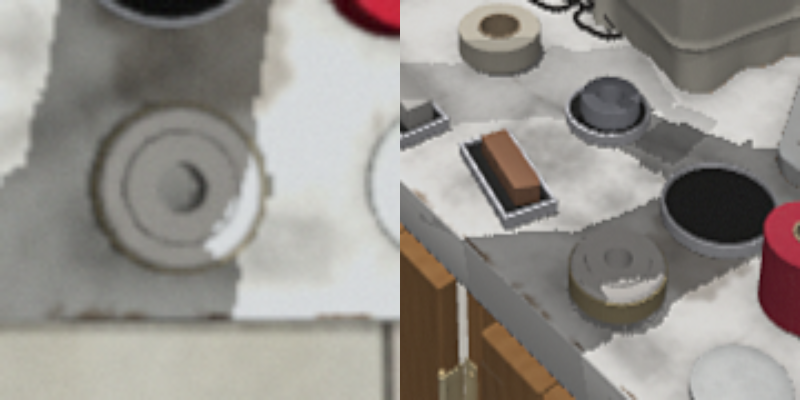

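Call:
play_rows(increments=[[1, -0.25, 0.2, 0, 0, 0, 0], [1, -0.4, 0.3, 0, 0, 0, 0], [1, -0.5, 0.4, 0, 0, 0, 0], [1, -0.5, 0.4, 0, 0, 0, 0], [1, -0.5, 0.4, 0, 0, 0, 0], [1, -0.5, 0.4, 0, 0, 0, 0], [1, -0.5, 0.35, 0, 0, 0, 0], [1, -0.3, 0.2, 0, 0, 0, 0], [1, -0.16, 0.12, 0, 0, 0, 0], [1, 0, 0, 0, 0, 0, 0]])

```text
t: 28.15
ee_pos: [0.4334, -0.406, 0.1159]
ee_rot: [0.996, 0.09, -0.0, -0.0]
ft_force: [0.3, -0.1, 0.2]
finger_gap: 0.094
gripper_force: 0.0
```

Call:
play_rows(increments=[[1, 0, 0, 0.1, 0, 0, 0.9], [1, 0, 0, 0.1, 0, 0, 0.9], [1, 0, 0, 0.1, 0, 0, 0.9], [1, 0, 0, 0.2, 0, 0, 0.9], [1, 0, 0, 0.2, 0, 0, 0.9], [1, 0, 0, 0.2, 0, 0, 0.9], [1, 0, 0, 0.2, 0, 0, 0.9], [1, 0, 0, 0.2, 0, 0, 0.9], [1, 0, 0, 0.1, 0, 0, 0.9], [1, 0, 0, 0, 0, 0, 0]])

```text
t: 29.15
ee_pos: [0.4354, -0.4035, 0.0594]
ee_rot: [0.966, -0.259, -0.0, -0.001]
ft_force: [1.1, 1.5, 0.8]
finger_gap: 0.094
gripper_force: 0.0
```

```bash
python3 -c "
from h import *
plan(.435,-.4057,.007,-30)
"
```

```text
t 29.15 p [ 0.4354 -0.4035  0.0594] th -30.0 q7 -1.15 gap 0.094 F [1.1 1.5 0.8] gf 0.0
tool z [-0.001  0.002 -1.   ] rz 0.01 shift before turn [0.02 0.05 1.31] after turn [0.02 0.05 1.31]
```

Call:
play_rows(increments=[[1, 0.02, 0.05, 0.2, 0, 0, 0], [1, 0, 0, 0.3, 0, 0, 0], [1, 0, 0, 0.3, 0, 0, 0], [1, 0, 0, 0.2, 0, 0, 0], [1, 0, 0, 0.15, 0, 0, 0], [1, 0, 0, 0.1, 0, 0, 0], [1, 0, 0, 0, 0, 0, 0], [0.9, 0, 0, 0, 0, 0, 0], [0.85, 0, 0, 0, 0, 0, 0], [0.8, 0, 0, 0, 0, 0, 0]])

```text
t: 30.15
ee_pos: [0.4343, -0.4077, 0.0107]
ee_rot: [0.966, -0.26, 0.0, 0.0]
ft_force: [-0.3, -0.2, 0.6]
finger_gap: 0.0767
gripper_force: 0.0
```

Call:
play_rows(increments=[[0.75, 0, 0, 0, 0, 0, 0], [0.7, 0, 0, 0, 0, 0, 0], [0.65, 0, 0, 0, 0, 0, 0], [0.6, 0, 0, 0, 0, 0, 0], [0.6, 0, 0, 0, 0, 0, 0], [0.6, 0, 0, 0, 0, 0, 0]], force=15)

```text
t: 30.75
ee_pos: [0.4345, -0.4069, 0.0104]
ee_rot: [0.966, -0.259, 0.0, -0.0]
ft_force: [1.0, 3.1, 3.8]
finger_gap: 0.064
gripper_force: 15.0
```

Call:
play_rows(increments=[[0.6, 0, 0, 0, 0, 0, 0], [0.6, 0, 0, -0.1, 0, 0, 0], [0.6, 0, 0, -0.2, 0, 0, 0], [0.6, 0, 0, -0.4, 0, 0, 0], [0.6, 0, 0, -0.5, 0, 0, 0], [0.6, 0, 0, -0.4, 0, 0, 0], [0.6, 0, 0, -0.2, 0, 0, 0], [0.6, 0, 0, 0, 0, 0, 0]], force=35)

```text
t: 31.55
ee_pos: [0.4342, -0.4086, 0.0834]
ee_rot: [0.966, -0.26, 0.001, 0.001]
ft_force: [0.5, -0.4, -3.9]
finger_gap: 0.0634
gripper_force: 35.0
```

```bash
python3 -c "
from h import *
plan(.5448,-.4048,.0135,-30)
"
```

```text
t 31.55 p [ 0.4342 -0.4086  0.0834] th -30.1 q7 -1.16 gap 0.0634 F [ 0.5 -0.4 -3.9] gf 34.9992822407512
tool z [ 0.001 -0.002 -1.   ] rz -0.03 shift before turn [ 2.34 -1.47  1.75] after turn [ 2.34 -1.47  1.75]
```

```bash
python3 -c "
from h import *
g=env.grab_frame('scene')
cv2.imwrite('pics/c8.png',cv2.resize(g[180:330,280:460],(720,600)))
"
```

```text
(no output)
```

View pics/c8.png

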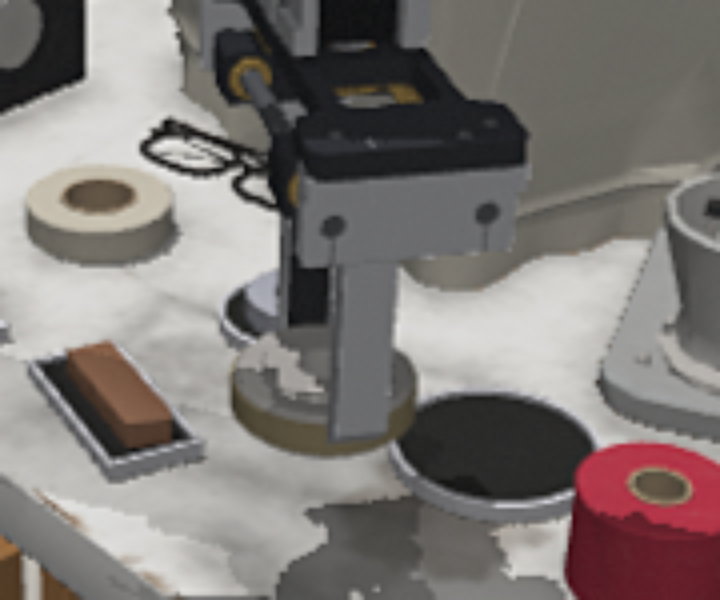

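```bash
python3 -c "
from h import *
p=np.array([.4342,-.4086,.0834])
def bb(c):
    a=np.linspace(0,2*np.pi,180)
    q=np.array([proj('scene',[c[0]+.034*np.cos(t),c[1]+.034*np.sin(t),c[2]+z]) for t in a for z in(-.0105,.0115)])
    return (q[:,0].min()-280)*4,(q[:,0].max()-280)*4,(q[:,1].min()-180)*4,(q[:,1].max()-180)*4
ux=np.array([np.cos(np.radians(-30)),np.sin(np.radians(-30)),0])
for d in(-.02,-.01,0,.01,.02): print(d,np.round(bb(p+d*ux)))
"
```

```text
-0.02 [177. 366. 319. 472.]
-0.01 [204. 392. 317. 469.]
0 [230. 419. 315. 466.]
0.01 [257. 445. 312. 463.]
0.02 [283. 472. 310. 460.]
```

Call:
play_rows(increments=[[0.6, 0.2, -0.12, 0, 0, 0, 0], [0.6, 0.3, -0.2, 0, 0, 0, 0], [0.6, 0.4, -0.25, 0, 0, 0, 0], [0.6, 0.4, -0.25, 0, 0, 0, 0], [0.6, 0.4, -0.25, 0, 0, 0, 0], [0.6, 0.3, -0.2, 0, 0, 0, 0], [0.6, 0.2, -0.12, 0, 0, 0, 0], [0.6, 0.14, -0.08, 0, 0, 0, 0], [0.6, 0, 0, 0, 0, 0, 0]])

```text
t: 32.5
ee_pos: [0.5455, -0.4031, 0.0818]
ee_rot: [0.966, -0.259, 0.0, -0.0]
ft_force: [0.6, 0.2, -2.4]
finger_gap: 0.0635
gripper_force: 35.0
```

```bash
python3 -c "
from h import *
plan(.5448,-.4048,.0163,-30)
"
```

```text
t 32.5 p [ 0.5455 -0.4031  0.0818] th -30.0 q7 -1.29 gap 0.0635 F [ 0.6  0.2 -2.4] gf 34.99932918115519
tool z [ 0.  0. -1.] rz -0.01 shift before turn [0.01 0.05 1.64] after turn [0.01 0.05 1.64]
```

Call:
play_rows(increments=[[0.6, 0.01, 0.05, 0.25, 0, 0, 0], [0.6, 0, 0, 0.4, 0, 0, 0], [0.6, 0, 0, 0.4, 0, 0, 0], [0.6, 0, 0, 0.25, 0, 0, 0], [0.6, 0, 0, 0.15, 0, 0, 0], [0.6, 0, 0, 0.1, 0, 0, 0], [0.6, 0, 0, 0.05, 0, 0, 0], [0.6, 0, 0, 0.03, 0, 0, 0], [0.6, 0, 0, 0, 0, 0, 0], [0.6, 0, 0, 0, 0, 0, 0]])

```text
t: 33.5
ee_pos: [0.5442, -0.4057, 0.0176]
ee_rot: [0.966, -0.26, 0.0, 0.0]
ft_force: [0.1, -0.0, -3.6]
finger_gap: 0.0636
gripper_force: 35.0
```

```bash
python3 -c "
from h import *
plan(.5448,-.4048,.0163,-30)
"
```

```text
t 33.5 p [ 0.5442 -0.4057  0.0176] th -30.1 q7 -1.27 gap 0.0636 F [ 0.1 -0.  -3.6] gf 34.99918721790891
tool z [ 0.001 -0.    -1.   ] rz -0.02 shift before turn [ 0.   -0.03  0.03] after turn [ 0.   -0.03  0.03]
```

Call:
play_rows(increments=[[0.6, 0, -0.02, 0.03, 0, 0, 0], [0.6, 0, 0, 0, 0, 0, 0], [0.6, 0, 0, 0, 0, 0, 0]])

```text
t: 33.8
ee_pos: [0.5446, -0.4053, 0.0165]
ee_rot: [0.966, -0.26, 0.001, 0.0]
ft_force: [-0.4, -0.2, 2.7]
finger_gap: 0.0635
gripper_force: 35.0
```

Call:
play_rows(increments=[[0.72, 0, 0, 0, 0, 0, 0], [0.76, 0, 0, 0, 0, 0, 0], [0.8, 0, 0, 0, 0, 0, 0], [0.84, 0, 0, 0, 0, 0, 0], [0.84, 0, 0, 0, 0, 0, 0], [0.84, 0, 0, -0.3, 0, 0, 0], [0.84, 0, 0, -0.6, 0, 0, 0], [0.84, 0, 0, -0.8, 0, 0, 0], [0.84, 0, 0, -0.8, 0, 0, 0], [0.84, 0, 0, -0.5, 0, 0, 0]])

```text
t: 34.8
ee_pos: [0.5452, -0.4058, 0.1396]
ee_rot: [0.966, -0.26, 0.002, 0.001]
ft_force: [0.4, 0.3, 0.1]
finger_gap: 0.0786
gripper_force: 0.0
```

```bash
python3 -c "
from h import *
plan(.4,-.5,.25,-30)
"
```

```text
t 34.8 p [ 0.5452 -0.4058  0.1396] th -30.1 q7 -1.3 gap 0.0786 F [0.4 0.3 0.1] gf 0.0
tool z [ 0.003 -0.003 -1.   ] rz -0.02 shift before turn [-1.95  3.86 -2.77] after turn [-1.96  3.86 -2.77]
```

Move back toward the start pose for a clear view.

Call:
play_rows(increments=[[0.84, 0, 0, -0.6, 0, 0, 0], [0.84, 0, 0, -0.6, 0, 0, 0], [0.84, -0.6, 0.8, -0.1, 0, 0, 0], [0.84, -0.6, 0.8, 0, 0, 0, 0], [0.84, -0.6, 0.8, 0, 0, 0, 0], [0.84, -0.6, 0.8, 0, 0, 0, 0], [0.84, -0.6, 0.8, 0, 0, 0, 0], [0.84, -0.6, 0.8, 0, 0, 0, 0], [0.84, -0.6, 0.8, 0, 0, 0, 0], [0.84, 0, 0, 0, 0, 0, 0]])

```text
t: 35.8
ee_pos: [0.279, -0.5178, 0.1894]
ee_rot: [0.964, -0.265, -0.001, 0.002]
ft_force: [0.2, 0.5, -0.1]
finger_gap: 0.0791
gripper_force: 0.0
```

```bash
python3 -c "
from h import *
for n in ('top','scene'): cv2.imwrite('pics/%s9.png'%n,env.grab_frame(n))
f=cv2.imread('pics/top9.png');g=cv2.imread('pics/scene9.png')
cv2.imwrite('pics/c9.png',np.vstack([cv2.resize(f[170:310,190:450],(780,300)),cv2.resize(g[220:330,220:440],(780,300))]))
"
```

```text
(no output)
```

View pics/c9.png

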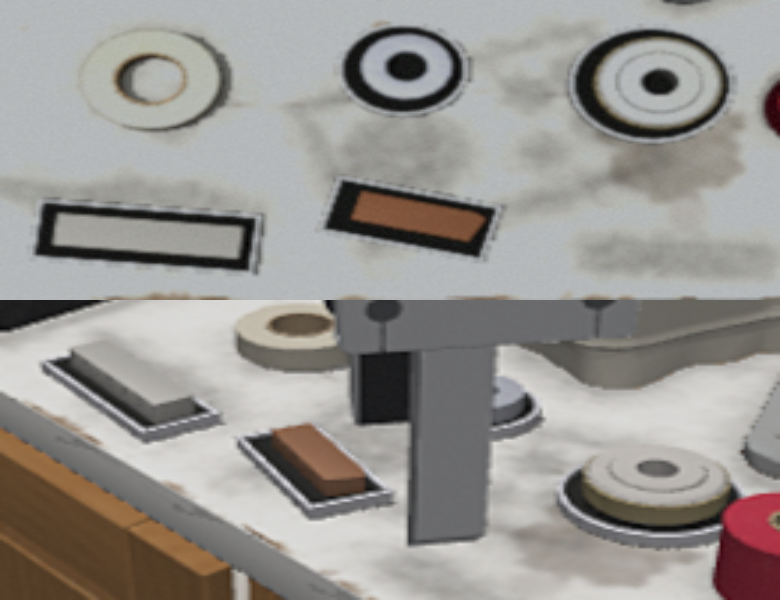

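```bash
python3 -c "
from h import *
f=cv2.imread('pics/top9.png')
hc=cv2.cvtColor(f,cv2.COLOR_BGR2GRAY)
m=((hc>90)).astype(np.uint8)
# bright wheel blob inside dish
q=np.zeros_like(m);cv2.circle(q,(407,209),26,1,-1)
c=max(cv2.findContours(m&q,0,1)[0],key=cv2.contourArea)
for z in(.018,.028):
    w=np.array([ray('top',p[0],z)[:2] for p in c],np.float32);C,r=cv2.minEnclosingCircle(w);print(z,C,r,np.hypot(C[0]-.5448,C[1]+.4048))
m=(hc<60).astype(np.uint8);s=np.zeros_like(m);s[175:245,375:440]=m[175:245,375:440]
c=max(cv2.findContours(s,0,1)[0],key=cv2.contourArea)
w=np.array([ray('top',p[0],.006)[:2] for p in c],np.float32);print('dish',cv2.minEnclosingCircle(w))
"
```

```text
0.018 (0.5440059900283813, -0.4065297842025757) 0.03419205918908119 0.0019033142731851177
0.028 (0.5427258610725403, -0.40515559911727905) 0.03384508937597275 0.0021044008702272455
dish ((0.5443947315216064, -0.404922753572464), 0.04113246873021126)
```

The wheel is about 2 mm off centre with 8 mm of clearance in the dish, and the other three pieces are inside their rims. Handing in.

```bash
python3 -c "
from rig import env
print(env.close_job())"
```

```text
the job is handed in; nothing more can be done
None
```

I laid all four pieces flat inside the rims of their matching beds, the same way up as in the pile and with the sticks lengthwise, and handed the job in at about 36 s of the 93 s; the judging result was not shown.

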